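Draw a mailing tube out of a half-covered stock box

TASK

Clear the two crumpled paper balls off the half cover of the plywood stock box into the round waste bin first. Then take the cardboard mailing tube that lies in the box, tilt it so that its end in the open half rises first, and ease it out diagonally through the opening without forcing it against the box. Finish while still holding the tube in the gripper, still, with its whole length at least 5 cm above the top of the box, and leave the other things on the counter and in the box where they are.

Things in the scene. Friction and masses are not known exactly. Their poses are not given: they have to be found in the camera images.
- box: Plywood stock box fixed to the counter, 366 (its x) x 216 (its y) mm outside, boards 8 mm thick. Origin at the centre of its underside, z up. Inside 350 x 200 mm, inner floor 8 mm above the counter. A flat cover roofs its -x part, from the -x end wall to x = -45 mm: underside 108, top 116 mm above the counter.
- box_opening (a point): Centre of the box's opening, at the level of the +x end wall's top, 108 mm above the counter (box frame x +65, y 0). The opening runs 220 mm along the box's x, from the cover's edge (x -45) to the +x end wall (x +175), over the full 200 mm inside width. The long side walls are 78 mm high beside it and reach the cover in the covered part.
- tube: Closed cardboard mailing tube with white end caps, 300 mm long, 40 mm diameter, about 120 g, lying loose on the box's inner floor roughly along the box's length, longer than the opening, one end under the cover. Origin at its middle, on its axis; its x runs along the axis towards the end in the open half. It may roll about its axis.
- tube_open_end (a point): Centre of the tube's end face that lies in the open half (150 mm along +x from its middle).
- tube_covered_end (a point): Centre of the tube's end face that lies under the cover (150 mm along -x from its middle).
- ball_a: Crumpled ball of stiff paper, about 40 mm across, 15 g, faceted, sits on a flat facet; on top of the box's cover, on the box's +y side. Origin at its centre, 18 mm above the cover.
- ball_b: The same kind of paper ball, on the cover on the box's -y side. Origin at its centre.
- bin: Round dark steel waste bin fixed to the counter, open above, 160 mm across the rim, 125 mm high, wall 3 mm, slightly narrower at the foot. Origin at the centre of its underside.
- stamp: Wooden seal stamp standing upright, 26 mm across, 80 mm high, origin under its centre. To be left alone.
- jar: Small glass jar with a brass cap, 52 mm across, 60 mm high, origin under its centre. To be left alone.
- spool: Empty wooden ribbon spool standing on its flange, 60 mm across, 32 mm high, origin under its centre. To be left alone.
- wax: Stick of sealing wax, 80 x 14 x 14 mm, lying on the box's inner floor in the open half near its +y side wall, along the wall. Origin at the centre of its underside. To be left alone.

How it is judged:
By the outcome, as a careful person would: the job done as asked, in the order asked, and still so for the second after the job is handed in, while the arm keeps its last pose, push and grip.
It also fails if it takes over 72 s, if anything falls off the work surface, if the arm or the gripper's body presses on something with over 40 N, if the wrist force passes 120 N, or if a joint passes its speed limit or range.

ROBOT

A 6-joint arm with a two-finger parallel gripper is mounted at the origin on the work surface. World frame = base frame: x ahead of the robot, y to its left, z up, the work surface at z = 0. Lengths are in mm, angles in rad, forces in N, time in s.
With the tool pointing down it reaches from about 350 to 775 mm from the base axis. Payload 7.3 kg.
Tool frame: the origin (TCP) lies at the centre of the arm's flange, where the gripper is bolted on; the fingertips stand 178 mm ahead of it and the grasp point (between the pads) lies 159 mm ahead of it; z points along the fingers, y is the direction in which the jaws open and shut (so a half turn about z gives the same grasp; the last joint's range is limited). The gripper opens to 92 mm and grips with 3 to 60 N. Pads are 19 mm wide; open, the fingers measure 130 mm over their backs; the gripper's body (75 mm by 190 mm) begins 47 mm behind the grasp point.
Start: joints at [0.979, 0.342, 1.524, -0, 1.275, -0.146], TCP at [226.349, 473.702, 404.741] pointing down, gripper open.
Joint ranges: [-2.53, 2.53], [-0.77, 2.02], [0.04, 2.7], [-1, 4.14], [0.28, 2.66], [-3.11, 3.11]. Speed limits (rad/s): [2.57, 2.57, 3.14, 3.14, 3.14, 3.14].

INTERFACE

Orientations are given as [roll, pitch, yaw] about the fixed x, y, z axes, in that order (R = Rz(yaw) Ry(pitch) Rx(roll)).
In Python, from plant import get_obs, capture, close_job gives the robot as it stands. The module is installed in compiled form; this text tells all that it offers.
- The arm moves only by the shell command python3 -m pendant 'ROWS'. ROWS is JSON, a list of rows, each a list of 3 entries, a list of its own where there are three numbers: the shift along the tool's x, y, z in m, then the turn, a rotation vector about the tool's x, y, z in rad, then the finger opening in m, from 0 to 0.0918. In form: [[[tx, ty, tz], [wx, wy, wz], fingers], ...]. A call has 1 to 10 rows; each row is the pose to reach, as a shift and turn from the pose commanded when the call began, along the tool's axes at that moment; what a row does not reach only later rows make up. A row lasts 1/12 s, in which the tool goes at most 41.7 mm and 7.16 degrees, less where a joint would pass 70% of its speed; a pose out of reach is approached as far as the arm can. A call with a gripper value outside its range is refused whole. The fingers move at their own pace and stop on an object; the grip force is fixed at half the most. Time passes only in rows, so rows that repeat a pose let the fingers close. It gives the time, the measured TCP pose, the force and the opening at its end, in the units of the state.
- get_obs(): the state, without advancing time (a new reading comes with each control period).
- capture(name): name is "side" or "top" or "wrist"; returns a dict with "color" (400x640x3 uint8, red, green, blue), "mtx" (3x3 intrinsics, pixels), "dist" ([k1, k2, p1, p2, k3] as OpenCV has them; the pictures are not rectified), "rvec" (rotation vector, rad) and "tvec" (3), from world to camera coordinates, as OpenCV has them. Camera axes: x right, y down, z forward; pixel columns grow to the right and rows downward; lengths in mm; the calibration is good to about 2 mm. A picture is of the moment at which its call begins. There is no depth.
- close_job(): hands the job in, once; it reports no verdict.
The state is a dict: "time": time; "joint_positions": joint angles; "dq": joint speeds; "tau": joint torques, N m; "tool_pos": TCP position; "tcp_rot": TCP orientation; "contact_force": force on the tool from outside, world axes, zero at the start; "moment": the same for the moment, N m; "grip_width": finger opening in mm.
Only numpy, scipy, OpenCV 4.12 (cv2) and the standard library are available. Lean on these libraries where they do the work, as an engineer would, in place of code of your own. Each camera call takes 0.05 s, during which the arm holds its last target. There are 200 camera calls.

## Working session

There is one attempt and no reset: what is moved stays moved. The work goes in short steps, Python scripts to look and compute and a shell command to move; the robot and the scene stay as the last step left them, time stands still between calls to the robot, and variables do not carry over. Pictures are saved under pics/ and viewed, about 8 in all and at most 12, crops included, and the job is handed in when it is done.

```bash
mkdir -p pics
cat > h.py <<'E'
import numpy as np, cv2
from plant import get_obs, capture
from scipy.spatial.transform import Rotation as Ro
def ray(c,uv):
    p=cv2.undistortPoints(np.array(uv,float).reshape(-1,1,2),c["mtx"],c["dist"]).reshape(-1,2)
    R=cv2.Rodrigues(np.array(c["rvec"],float))[0];t=np.array(c["tvec"],float).ravel()
    return -R.T@t,(np.c_[p,np.ones(len(p))])@R
def onz(c,uv,z):
    o,d=ray(c,uv); return o+d*((z-o[2])/d[:,2])[:,None]
def proj(c,P):
    return cv2.projectPoints(np.array(P,float).reshape(-1,1,3),np.array(c["rvec"],float),np.array(c["tvec"],float),c["mtx"],c["dist"])[0].reshape(-1,2)
def tool(): # R, p of TCP
    s=get_obs(); return Ro.from_euler('xyz',s["tcp_rot"]),np.array(s["tool_pos"])
def save(n,c): cv2.imwrite("pics/"+n+".png",c["color"][...,::-1])
E
python3 - <<'E'
from h import *
s=get_obs();print(s)
import pickle
cs={n:capture(n) for n in("top","side","wrist")}
pickle.dump(cs,open("c0.pkl","wb"))
for n in cs: save(n+"0",cs[n]); print(n,ray(cs[n],[[320,200]]))
E
```

```text
{'time': 0.0, 'joint_positions': array([ 9.78966077e-01,  3.42732043e-01,  1.52501474e+00, -4.42488254e-06,
        1.27538762e+00, -1.46035220e-01]), 'dq': array([-1.70717993e-03,  2.95019851e-05,  1.50215711e-04, -7.84934379e-04,
        3.07442451e-04,  2.65694274e-04]), 'tau': array([-5.41553181e-04, -4.31243491e+01, -2.44224930e+01,  7.16901803e-02,
        5.59424073e-02, -1.41549922e-04]), 'tool_pos': array([226.29000498, 473.58177511, 404.04070452]), 'tcp_rot': array([-3.14006669e+00, -2.20165163e-04,  2.69579875e+00]), 'contact_force': array([-0.37273121,  0.00237081,  0.54183868]), 'moment': array([ 0.00350757, -0.03517243,  0.0478945 ]), 'grip_width': 91.82857035518774}
top (array([ 514.51113766,   33.73111967, 1415.46194685]), array([[ 0.06341743,  0.01916452, -0.99785752]]))
side (array([ 315.30325926, -669.70405647,  882.88361369]), array([[ 0.23615384,  0.67718239, -0.69692624]]))
wrist (array([161.37149466, 504.17863694, 384.44824819]), array([[ 0.24366199, -0.10571592, -0.96414708]]))
```

View pics/top0.png

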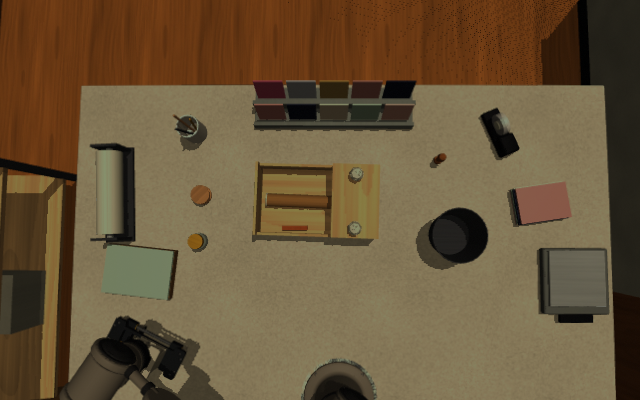

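View pics/side0.png

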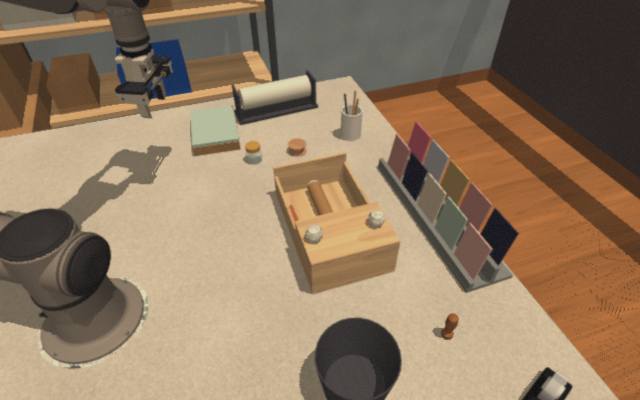

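Top view: box at cols 253–379, rows 162–241, with the open half to the left (+Y world). Balls at (354,228) and (356,174), bin rim about (458,235), tube (267–329, 201), wax (295,228). The side view agrees: balls at (314,233) and (376,219).

```bash
python3 - <<'E'
from h import *
import pickle
cs=pickle.load(open("c0.pkl","rb"));c=cs["top"]
im=c["color"];hsv=cv2.cvtColor(im,cv2.COLOR_RGB2HSV)
def blobs(m,x0,x1,y0,y1,a=15):
    M=np.zeros(m.shape,np.uint8);M[y0:y1,x0:x1]=m[y0:y1,x0:x1]
    return [k for k in cv2.findContours(M,cv2.RETR_EXTERNAL,cv2.CHAIN_APPROX_NONE)[0] if cv2.contourArea(k)>a]
def tri(p,q):
    o1,d1=ray(c,[p]);o2,d2=ray(cs["side"],[q]);A=np.c_[d1[0],-d2[0]]
    s=np.linalg.lstsq(A,o2-o1,rcond=None)[0];a=o1+s[0]*d1[0];b=o2+s[1]*d2[0];return (a+b)/2,np.linalg.norm(a-b)
print("tri a",tri((354,228),(314,233)),"b",tri((356,174),(376,218)))
w=(hsv[...,1]<90)&(hsv[...,2]>90)
for k in blobs(w,338,374,164,240):
    p=cv2.minEnclosingCircle(k);print("ball",p,onz(c,[p[0]],134))
# pixels for tube
print("tube col", hsv[190:216:2,300].tolist())
t=(hsv[...,2]<150)&(hsv[...,0]<18)
for k in blobs(t,264,330,185,236,60):
    r=cv2.minAreaRect(k);print("tube/wax",r,onz(c,[r[0]],28), onz(c,cv2.boxPoints(r),28)[:,:2].round())
b=(hsv[...,2]<60)
for k in blobs(b,420,500,200,270,300):
    r=cv2.minEnclosingCircle(k);print("bin",r,onz(c,[r[0]],125))
print("box corners @cover/end", onz(c,[[379,166],[377,241],[332,163],[331,239]],116).round(), onz(c,[[256,163],[254,239]],108).round())
E
python3 - <<'E'
import cv2
a=cv2.imread('pics/top0.png')[150:280,240:500]
cv2.imwrite('pics/crop0.png',cv2.resize(a,None,fx=3,fy=3,interpolation=cv2.INTER_CUBIC))
E
```

```text
tri a (array([518.15432765, -39.28537508, 133.36420647]), np.float64(3.130808269495328)) b (array([672.58404001, -45.0447481 , 133.85338477]), np.float64(3.0496354044021374))
ball ((354.259033203125, 227.81324768066406), 6.427132606506348) [[517.18888417 -39.5303537  134.        ]]
ball ((356.5, 173.5), 6.5193023681640625) [[672.58567727 -45.89559534 134.        ]]
tube col [[21, 142, 135], [21, 143, 134], [18, 157, 91], [15, 183, 96], [15, 182, 112], [15, 183, 110], [14, 183, 102], [15, 184, 90], [15, 187, 60], [16, 159, 82], [24, 131, 130], [20, 142, 135], [21, 142, 135]]
tube/wax ((288.2093505859375, 226.75282287597656), (49.74885559082031, 8.030200958251953), 7.352379322052002) [[519.43688561 158.08885649  28.        ]] [[516. 236.]
 [541. 233.]
 [522.  80.]
 [498.  83.]]
tube/wax ((297.0, 210.0), (50.0, 64.0), 90.0) [[571.34008847 131.39503322  28.        ]] [[649. 232.]
 [649.  33.]
 [495.  32.]
 [494. 230.]]
bin ((457.05462646484375, 236.4537811279297), 30.15471839904785) [[ 494.26080055 -332.71944836  125.        ]]
box corners @cover/end [[ 697. -112.  116.]
 [ 480. -106.  116.]
 [ 705.   24.  116.]
 [ 485.   26.  116.]] [[706. 248. 108.]
 [483. 250. 108.]]
```

View pics/crop0.png

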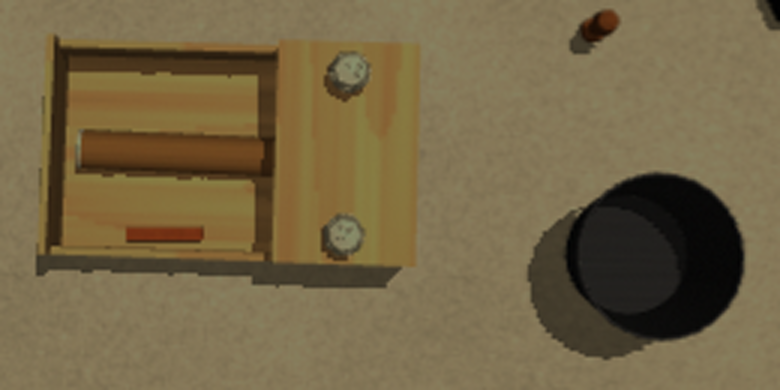

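```bash
cat >> h.py <<'E'
def go(p,yaw=np.pi/2,tilt=0):  # p: grasp point world mm; tilt raises +Y end
    R,t=tool(); Rt=Ro.from_euler('x',tilt)*Ro.from_euler('xyz',[np.pi,0,yaw])
    T=np.array(p,float)-159*Rt.as_matrix()[:,2]
    print("shift",(R.inv().apply(T-t)/1000).round(4),"turn",(R.inv()*Rt).as_rotvec().round(4))
E
python3 - <<'E'
from h import *
import pickle
c=pickle.load(open("c0.pkl","rb"))["top"]
f=lambda x,y:(240+x/3,150+y/3)
print("tube axis",onz(c,[f(77,151),f(272,157)],30).round(1))
print("tube edges left",onz(c,[f(79,130),f(79,173),f(260,134),f(260,179)],28).round(1))
print("wax",onz(c,[f(127,234),f(203,234)],22).round(1))
print("bin",onz(c,[f(567,256),f(743,256),f(655,172),f(655,340)],125).round(1))
print("cover",onz(c,[f(279,40),f(418,42),f(415,267),f(271,262)],116).round(1))
print("endwall",onz(c,[f(51,36),f(41,255)],108).round(1))
go((517.5,-39.5,200))
E
```

```text
tube axis [[600.7 228.9  30. ]
 [595.5  27.3  30. ]]
tube edges left [[622.7 227.4  28. ]
 [578.1 226.7  28. ]
 [619.3  39.8  28. ]
 [572.9  39.6  28. ]]
wax [[515.5 176.8  22. ]
 [516.   98.2  22. ]]
bin [[ 497.  -253.   125. ]
 [ 497.9 -419.8  125. ]
 [ 577.3 -337.7  125. ]
 [ 418.3 -335.2  125. ]]
cover [[ 704.4   21.4  116. ]
 [ 702.9 -113.4  116. ]
 [ 485.5 -109.7  116. ]
 [ 489.4   28.3  116. ]]
endwall [[708.9 245.2 108. ]
 [494.5 251.5 108. ]]
shift [-0.484  -0.3374  0.0455] turn [-1.100e-03  4.000e-04  1.125e+00]
```

```bash
python3 -m pendant '[[[-0.484,-0.337,0.0455],[-0.001,0,1.125],0.07],[[-0.484,-0.337,0.0455],[-0.001,0,1.125],0.07],[[-0.484,-0.337,0.0455],[-0.001,0,1.125],0.07],[[-0.484,-0.337,0.0455],[-0.001,0,1.125],0.07],[[-0.484,-0.337,0.0455],[-0.001,0,1.125],0.07],[[-0.484,-0.337,0.0455],[-0.001,0,1.125],0.07],[[-0.484,-0.337,0.0455],[-0.001,0,1.125],0.07],[[-0.484,-0.337,0.0455],[-0.001,0,1.125],0.07],[[-0.484,-0.337,0.0455],[-0.001,0,1.125],0.07],[[-0.484,-0.337,0.0455],[-0.001,0,1.125],0.07]]'; python3 -c "
from h import *
go((517.5,-39.5,180))"
```

```text
time: 0.98
tool_pos: [432.1, 110.5, 372.6]
tcp_rot: [3.141, -0.001, 1.564]
contact_force: [0.7, 0.3, -1.1]
grip_width: 69.9
shift [-0.1494  0.0864  0.0336] turn [ 0.001  -0.0007 -0.007 ]
```

```bash
python3 -m pendant '[[[-0.15,0.087,0.033],[0,0,0],0.07],[[-0.15,0.087,0.033],[0,0,0],0.07],[[-0.15,0.087,0.033],[0,0,0],0.07],[[-0.15,0.087,0.033],[0,0,0],0.07],[[-0.15,0.087,0.033],[0,0,0],0.07],[[-0.15,0.087,0.033],[0,0,0],0.07],[[-0.15,0.087,0.033],[0,0,0],0.07],[[-0.15,0.087,0.033],[0,0,0],0.07]]'; python3 -c "
from h import *
c=capture('wrist');save('w1',c)
print(proj(c,[[517.5,-39.5,134]]))
go((517.5,-39.5,140))"
```

```text
time: 1.65
tool_pos: [518.0, -36.3, 339.7]
tcp_rot: [3.142, -0.001, 1.572]
contact_force: [-0.5, 0.0, -0.5]
grip_width: 69.7
[[315.82387995 235.54706341]]
shift [-0.0035 -0.0006  0.041 ] turn [ 0.0007 -0.001   0.0015]
```

View pics/w1.png

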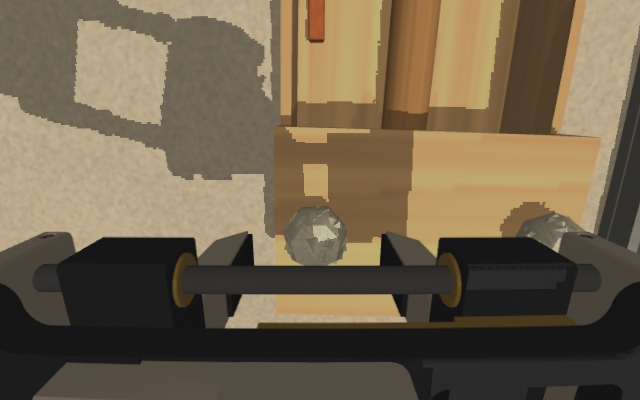

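Wrist view: ball_a lies at (316,236), right where predicted, between the fingers; ball_b is at (550,225). Next: lower and grip.

```bash
python3 -m pendant '[[[-0.003,0,0.02],[0,0,0],0.07],[[-0.003,0,0.04],[0,0,0],0.07],[[-0.003,0,0.041],[0,0,0],0.07],[[-0.003,0,0.041],[0,0,0],0.025],[[-0.003,0,0.041],[0,0,0],0.025],[[-0.003,0,0.041],[0,0,0],0.025],[[-0.003,0,0.041],[0,0,0],0.025],[[-0.003,0,0.041],[0,0,0],0.025],[[-0.003,0,0.02],[0,0,0],0.025],[[-0.003,0,-0.01],[0,0,0],0.025]]'; python3 -c "
from h import *
go((497.5,-336.5,160))"
```

```text
time: 2.53
tool_pos: [518.0, -40.4, 348.3]
tcp_rot: [-3.137, -0.002, 1.571]
contact_force: [1.3, 0.2, -0.4]
grip_width: 39.2
shift [-0.2962 -0.0203  0.0288] turn [-0.0047 -0.0019 -0.0002]
```

```bash
python3 -m pendant '[[[-0.03,-0.002,0],[0,0,0],0.02],[[-0.07,-0.005,0],[0,0,0],0.02],[[-0.11,-0.01,0],[0,0,0],0.02],[[-0.15,-0.015,0],[0,0,0],0.02],[[-0.19,-0.02,0],[0,0,0],0.02],[[-0.23,-0.02,0],[0,0,0],0.02],[[-0.27,-0.02,0.01],[0,0,0],0.02],[[-0.295,-0.02,0.029],[0,0,0],0.02],[[-0.296,-0.02,0.029],[0,0,0],0.02],[[-0.296,-0.02,0.029],[0,0,0],0.02]]'; python3 -m pendant '[[[0,0,0],[0,0,0],0.07],[[0,0,0],[0,0,0],0.07],[[0,0,0],[0,0,0],0.07],[[0,0,0],[0,0,0],0.07],[[0,0,0],[0,0,0],0.07],[[0,0,-0.03],[0,0,0],0.07]]'; python3 -c "
from h import *
save('t2',capture('top'))
go((673,-45.5,200))"
```

```text
time: 3.37
tool_pos: [498.0, -337.8, 319.3]
tcp_rot: [-3.141, -0.002, 1.568]
contact_force: [-0.1, 0.5, 0.8]
grip_width: 39.1
time: 3.87
tool_pos: [497.9, -335.2, 345.7]
tcp_rot: [-3.135, -0.007, 1.572]
contact_force: [-1.2, 0.6, -0.7]
grip_width: 69.4
shift [ 0.2906  0.1741 -0.0038] turn [0.0037 0.0018 0.0008]
```

```bash
python3 -m pendant '[[[0.03,0.02,-0.01],[0,0,0],0.07],[[0.06,0.04,-0.01],[0,0,0],0.07],[[0.1,0.06,-0.01],[0,0,0],0.07],[[0.14,0.08,-0.01],[0,0,0],0.07],[[0.18,0.1,-0.01],[0,0,0],0.07],[[0.22,0.13,-0.01],[0,0,0],0.07],[[0.25,0.15,-0.004],[0,0,0],0.07],[[0.28,0.17,-0.004],[0,0,0],0.07],[[0.291,0.174,-0.004],[0.003,0,0],0.07],[[0.291,0.174,-0.004],[0.003,0,0],0.07]]';python3 -m pendant '[[[0,0,0.015],[0,0,0],0.07],[[0,0,0.02],[0,0,0],0.07],[[0,0,0.02],[0,0,0],0.07]]'; python3 -c "
from h import *
c=capture('wrist')
print(proj(c,[[673,-45.5,134]]))
a=c['color'];hs=cv2.cvtColor(a,cv2.COLOR_RGB2HSV)
m=((hs[...,1]<70)&(hs[...,2]>95)).astype(np.uint8);m[:170]=0;m[262:]=0;m[:,:262]=0;m[:,375:]=0
for k in cv2.findContours(m,0,2)[0]:
  if cv2.contourArea(k)>200: q=cv2.minEnclosingCircle(k);print(q,onz(c,[q[0]],134))
cv2.imwrite('pics/m3.png',np.hstack([cv2.resize(a[100:300,200:500,::-1],(390,260)),cv2.resize(capture('top')['color'][150:280,240:500,::-1],(520,260))])[:, -800:])
go((673,-45.5,140))"
```

```text
time: 4.75
tool_pos: [673.9, -40.5, 354.5]
tcp_rot: [-3.14, -0.002, 1.577]
contact_force: [-0.4, 0.0, -0.0]
grip_width: 70.4
time: 5.0
tool_pos: [672.0, -45.9, 333.3]
tcp_rot: [-3.136, -0.001, 1.57]
contact_force: [0.6, -0.7, -0.3]
grip_width: 69.9
[[320.09938455 233.94796863]]
((319.7319641113281, 235.52090454101562), 34.10199737548828) [[672.7766078 -46.5382249 134.       ]]
((370.0, 215.5), 45.67558670043945) [[703.17036974 -33.51339646 134.        ]]
shift [0.0007 0.0007 0.0361] turn [-0.0023 -0.0005 -0.001 ]
```

View pics/m3.png

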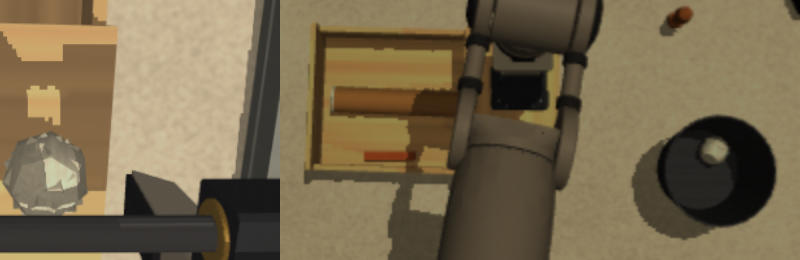

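Ball_a is in the bin (713,150 in the composite), and ball_b is centred as predicted.

```bash
python3 -m pendant '[[[0,0.001,0.02],[0,0,0],0.07],[[0,0.001,0.035],[0,0,0],0.07],[[0,0.001,0.036],[0,0,0],0.07],[[0,0.001,0.036],[0,0,0],0.025],[[0,0.001,0.036],[0,0,0],0.025],[[0,0.001,0.036],[0,0,0],0.025],[[0,0.001,0.036],[0,0,0],0.025],[[0,0.001,0.036],[0,0,0],0.025],[[0,0.001,0.02],[0,0,0],0.025],[[0,0.001,-0.015],[0,0,0],0.025]]'; python3 -c "
from h import *
go((497.5,-336.5,160))"
```

```text
time: 5.93
tool_pos: [672.8, -45.3, 345.6]
tcp_rot: [-3.13, -0.002, 1.571]
contact_force: [-0.4, 0.7, -0.7]
grip_width: 39.5
shift [-0.2912 -0.1749  0.0279] turn [-0.0117 -0.0023 -0.    ]
```

```bash
python3 -m pendant '[[[-0.03,-0.02,-0.01],[0,0,0],0.02],[[-0.06,-0.04,-0.01],[0,0,0],0.02],[[-0.1,-0.06,-0.01],[0,0,0],0.02],[[-0.13,-0.08,-0.01],[0,0,0],0.02],[[-0.16,-0.1,-0.01],[0,0,0],0.02],[[-0.2,-0.12,-0.01],[0,0,0],0.02],[[-0.23,-0.14,-0.01],[0,0,0],0.02],[[-0.26,-0.16,0],[0,0,0],0.02],[[-0.285,-0.17,0.02],[0,0,0],0.02],[[-0.291,-0.175,0.028],[-0.008,0,0],0.02]]'; python3 -m pendant '[[[0,0,0],[0,0,0],0.02],[[0,0,0],[0,0,0],0.02],[[0,0,0],[0,0,0],0.07],[[0,0,0],[0,0,0],0.07],[[0,0,0],[0,0,0],0.07],[[0,0,0],[0,0,0],0.07],[[0,0,0],[0,0,0],0.07],[[0,0,0],[0,0,0],0.07],[[0,0,-0.03],[0,0,0],0.07]]'; python3 -c "
from h import *
go((599,138,190),np.pi/2-.025)"
```

```text
time: 6.77
tool_pos: [496.3, -340.0, 320.7]
tcp_rot: [3.137, 0.0, 1.567]
contact_force: [0.2, 1.0, -1.1]
grip_width: 39.7
time: 7.52
tool_pos: [497.6, -335.5, 346.8]
tcp_rot: [-3.139, -0.008, 1.571]
contact_force: [-1.8, -0.4, -1.3]
grip_width: 69.5
shift [0.4735 0.1015 0.0013] turn [-0.0025 -0.0078  0.0253]
```

```bash
python3 -m pendant '[[[0.03,0.01,0],[0,0,0],0.07],[[0.07,0.02,0],[0,0,0],0.07],[[0.11,0.03,0],[0,0,0],0.07],[[0.15,0.04,0],[0,0,0],0.07],[[0.19,0.05,0],[0,0,0],0.07],[[0.23,0.06,0],[0,0,0],0.07],[[0.27,0.07,0],[0,0,0.01],0.07],[[0.31,0.08,0],[0,0,0.02],0.07],[[0.35,0.09,0],[0,0,0.025],0.07],[[0.39,0.1,0],[0,-0.008,0.025],0.07]]'; python3 -m pendant '[[[0.04,0,0],[0,0,0],0.07],[[0.08,0,0],[0,0,0],0.07],[[0.082,0,0],[0,0,0],0.07],[[0.082,0,0],[0,0,0],0.07],[[0.082,0,0],[0,0,0],0.07]]'; python3 -c "
from h import *
c=capture('wrist');save('w4',c)
print(proj(c,[[599,138,28],[600.7,228,28],[596,28,28]]))
cv2.imwrite('pics/m4.png',np.hstack([cv2.resize(c['color'][...,::-1],(400,250)),cv2.resize(capture('top')['color'][150:280,240:500,::-1],(400,200))[:250] if 0 else cv2.resize(capture('top')['color'][150:280,300:508,::-1],(400,250))]))
go((599,138,40),np.pi/2-.025)"
```

```text
time: 8.35
tool_pos: [598.5, 55.6, 353.0]
tcp_rot: [3.135, 0.007, 1.545]
contact_force: [1.4, -1.4, 0.1]
grip_width: 70.1
time: 8.77
tool_pos: [600.4, 135.4, 352.1]
tcp_rot: [3.136, 0.008, 1.547]
contact_force: [-0.6, -0.5, 0.6]
grip_width: 69.8
[[313.37197442 182.93081332]
 [312.63081338  87.55282683]
 [313.31331103 281.07768883]]
shift [ 0.0051 -0.0025  0.1532] turn [ 0.0059  0.0077 -0.0016]
```

View pics/m4.png

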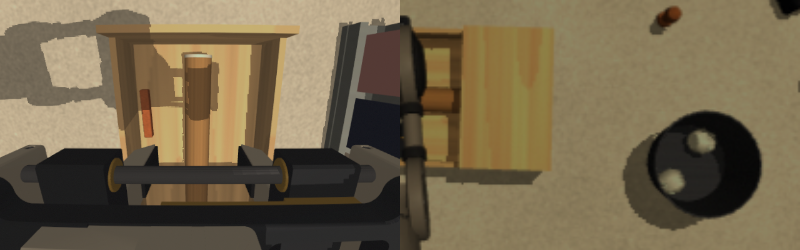

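Both balls are in the bin. The tube runs close to the predicted axis (about 2 mm to the right of it), with its open end at about row 89 as expected. Next: lower over it.

```bash
python3 -m pendant '[[[0.004,0,0.03],[0.005,0.007,0],0.07],[[0.004,0,0.06],[0.005,0.007,0],0.07],[[0.004,0,0.09],[0.005,0.007,0],0.07],[[0.004,0,0.115],[0.005,0.007,0],0.07],[[0.004,0,0.135],[0.005,0.007,0],0.07],[[0.004,0,0.145],[0.005,0.007,0],0.07],[[0.004,0,0.15],[0.005,0.007,0],0.07],[[0.004,0,0.153],[0.005,0.007,0],0.07],[[0.004,0,0.153],[0.005,0.007,0],0.07],[[0.004,0,0.153],[0.005,0.007,0],0.07]]'; python3 -c "
from h import *
go((601,138,40),np.pi/2-.025)"
```

```text
time: 9.7
tool_pos: [601.9, 138.1, 200.4]
tcp_rot: [3.139, 0.0, 1.545]
contact_force: [-0.7, -0.0, -0.4]
grip_width: 69.9
shift [-0.0002 -0.0009  0.0014] turn [ 0.003   0.     -0.0004]
```

```bash
python3 -m pendant '[[[0,-0.001,0],[0,0,0],0.025],[[0,-0.001,0],[0,0,0],0.025],[[0,-0.001,0],[0,0,0],0.025],[[0,-0.001,0],[0,0,0],0.025],[[0,-0.001,0],[0,0,0],0.025],[[0,-0.001,0],[0,0,0],0.025],[[0,-0.001,0],[0,0,0],0.025],[[0,-0.001,0],[0,0,0],0.025]]'; python3 -m pendant '[[[-0.005,0,-0.0055],[0,0.026,0],0.025],[[-0.0103,0,-0.0112],[0,0.0524,0],0.025],[[-0.0155,0,-0.017],[0,0.0785,0],0.025],[[-0.0212,0,-0.0225],[0,0.1047,0],0.025],[[-0.0212,0,-0.0225],[0,0.1047,0],0.025],[[-0.0212,0,-0.0225],[0,0.1047,0],0.025]]'; python3 -c "
from h import *
print(get_obs()['contact_force'],get_obs()['moment']);c=capture('side');save('s5',c)
cv2.imwrite('pics/s5.png',cv2.resize(c['color'][80:300,180:480,::-1],(750,550)))"
```

```text
time: 10.37
tool_pos: [600.5, 138.4, 199.4]
tcp_rot: [3.14, 0.0, 1.546]
contact_force: [0.3, 0.1, 1.9]
grip_width: 39.2
time: 10.87
tool_pos: [599.9, 116.9, 221.6]
tcp_rot: [3.141, -0.104, 1.545]
contact_force: [-1.1, 0.1, -0.6]
grip_width: 39.4
[-1.11016848  0.10173094 -0.59190224] [-0.14373286  0.10970052 -0.00129698]
```

View pics/s5.png

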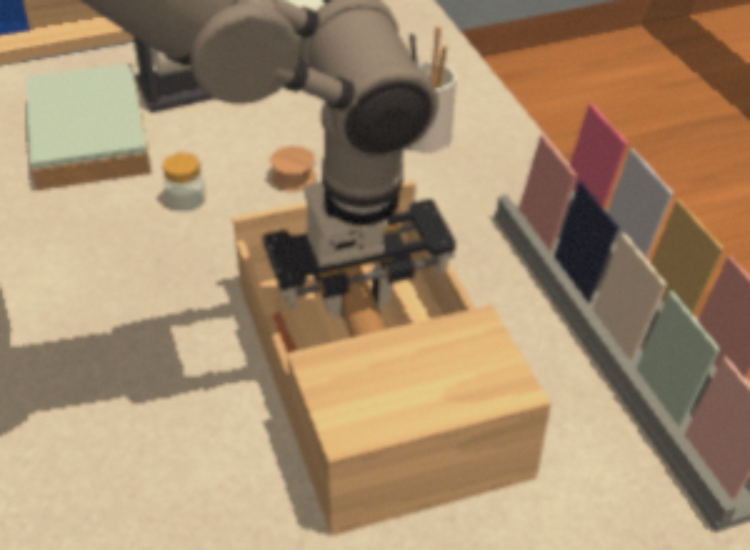

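The side view shows the gripper holding the tube about mid-opening, its open end slightly raised, with low contact forces. Next: keep tilting.

```bash
python3 -m pendant '[[[-0.005,0,-0.0058],[0,0.026,0],0.025],[[-0.0103,0,-0.0115],[0,0.0524,0],0.025],[[-0.0212,0,-0.022],[0,0.1047,0],0.025],[[-0.0326,0,-0.032],[0,0.1571,0],0.025],[[-0.0445,0,-0.0415],[0,0.2094,0],0.025],[[-0.0569,0,-0.0498],[0,0.2618,0],0.025],[[-0.0653,0,-0.055],[0,0.2967,0],0.025],[[-0.0653,0,-0.055],[0,0.2967,0],0.025],[[-0.0653,0,-0.055],[0,0.2967,0],0.025]]'; python3 -c "
from h import *
import numpy as np
s=get_obs();print(s['contact_force'],s['moment']);R,t=tool();print(np.degrees(R.as_euler('xyz')))
M=R.as_matrix();print([ (t+M@np.array(v)).round() for v in ([-210,0,192],[90,0,192],[-210,0,152],[0,0,159])])
a=capture('top')['color'];b=capture('side')['color'];cv2.imwrite('pics/m6.png',np.hstack([cv2.resize(a[140:265,230:430,::-1],(400,250)),cv2.resize(b[80:300,180:480,::-1],(400,293))[:250]]))"
```

```text
time: 11.67
tool_pos: [598.0, 46.5, 269.1]
tcp_rot: [-3.141, -0.4, 1.545]
contact_force: [0.3, -0.1, -1.3]
grip_width: 39.2
[ 0.31090318 -0.05585483 -1.31076231] [-0.33009075  0.0311078   0.01471419]
[-179.99460509  -22.89917109   88.51553643]
[array([595., -72.,  10.]), array([602., 204., 127.]), array([594., -88.,  47.]), array([600., 108., 123.])]
```

View pics/m6.png

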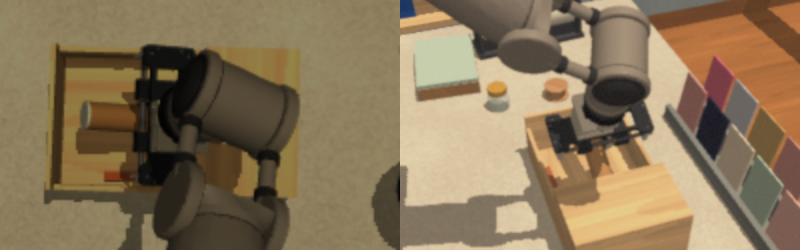

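```bash
python3 -m pendant '[[[0.006,0,-0.001],[0,0,0],0.025],[[0.02,0,-0.002],[0,0,0],0.025],[[0.035,0,-0.002],[0,0,0],0.025],[[0.05,0,-0.002],[0,0,0],0.025],[[0.07,0,-0.002],[0,0,0],0.025],[[0.09,0,-0.002],[0,0,0],0.025],[[0.11,0,-0.002],[0,0,0],0.025],[[0.13,0,-0.002],[0,0,0],0.025],[[0.15,0,-0.002],[0,0,0],0.025],[[0.165,0,-0.002],[0,0,0],0.025]]'; python3 -m pendant '[[[0.015,0,0],[0,0,0],0.025],[[0.02,0,0],[0,0,0],0.025],[[0.02,0,0],[0,0,0],0.025]]'; python3 -c "
from h import *
s=get_obs();print(s['contact_force'],s['moment']);R,t=tool()
M=R.as_matrix();print([ (t+M@np.array(v)).round() for v in ([-210,0,192],[90,0,192],[-210,0,152],[0,0,159])])
print('up150',R.inv().apply([0,0,.15]).round(4))
a=capture('top')['color'];b=capture('side')['color'];cv2.imwrite('pics/m7.png',np.hstack([cv2.resize(a[140:265,200:400,::-1],(400,250)),cv2.resize(b[60:280,180:480,::-1],(400,293))[:250]]))"
```

```text
time: 12.6
tool_pos: [601.1, 200.9, 337.2]
tcp_rot: [3.14, -0.402, 1.549]
contact_force: [-0.3, -0.3, -0.8]
grip_width: 39.0
time: 12.85
tool_pos: [601.6, 218.4, 344.6]
tcp_rot: [3.139, -0.402, 1.55]
contact_force: [0.7, -0.4, -1.1]
grip_width: 39.1
[ 0.73909817 -0.39081857 -1.09330616] [-0.35631101  0.04870856  0.03062716]
[array([600., 100.,  86.]), array([605., 376., 203.]), array([599.,  85., 123.]), array([603., 280., 198.])]
up150 [ 0.0586  0.0003 -0.1381]
```

View pics/m7.png

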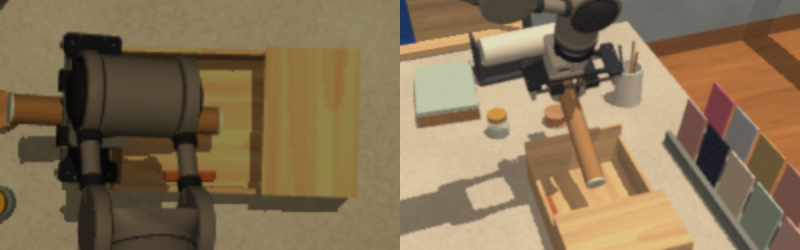

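The tube has cleared the cover edge. Next: lift straight up.

```bash
python3 -m pendant '[[[0.003,0,-0.007],[0,0,0],0.025],[[0.008,0,-0.02],[0,0,0],0.025],[[0.016,0,-0.038],[0,0,0],0.025],[[0.024,0,-0.057],[0,0,0],0.025],[[0.032,0,-0.076],[0,0,0],0.025],[[0.04,0,-0.095],[0,0,0],0.025],[[0.048,0,-0.113],[0,0,0],0.025],[[0.055,0,-0.13],[0,0,0],0.025],[[0.058,0,-0.138],[0,0,0],0.025],[[0.058,0,-0.138],[0,0,0],0.025]]'; python3 -m pendant '[[[0,0,0],[0,0,0],0.025],[[0,0,0],[0,0,0],0.025],[[0,0,0],[0,0,0],0.025],[[0,0,0],[0,0,0],0.025],[[0,0,0],[0,0,0],0.025],[[0,0,0],[0,0,0],0.025]]'; python3 -c "
from h import *
s=get_obs();print(s['contact_force'],s['dq'].round(3));R,t=tool()
M=R.as_matrix();P=[t+M@np.array(v) for v in ([-210,0,192],[90,0,192])];print(np.round(P))
a=capture('top');b=capture('side');E=[t+M@np.array(v) for v in ([-210,0,172],[90,0,172])];print('ends top',proj(a,E),'side',proj(b,E))
cv2.imwrite('pics/m8.png',np.hstack([a['color'][130:280,180:500,::-1],np.zeros((150,0,3),np.uint8)]));
cv2.imwrite('pics/m8.png',np.vstack([cv2.resize(a['color'][130:280,180:500,::-1],(640,300)),cv2.resize(b['color'][0:300,:,::-1],(640,300))]))"
```

```text
time: 13.78
tool_pos: [602.1, 214.8, 495.8]
tcp_rot: [3.136, -0.402, 1.547]
contact_force: [0.0, 1.2, -0.3]
grip_width: 38.9
time: 14.28
tool_pos: [602.1, 215.6, 492.9]
tcp_rot: [3.142, -0.401, 1.546]
contact_force: [1.0, 0.1, -0.9]
grip_width: 39.4
[ 0.95103432  0.08909388 -0.8828551 ] [ 0.001 -0.    -0.004 -0.001 -0.001  0.002]
[[599.  97. 234.]
 [606. 373. 351.]]
ends top [[307.17892823 195.8899409 ]
 [187.87721467 188.84406078]] side [[327.16458322 152.28453182]
 [293.20726054  54.28215433]]
```

View pics/m8.png

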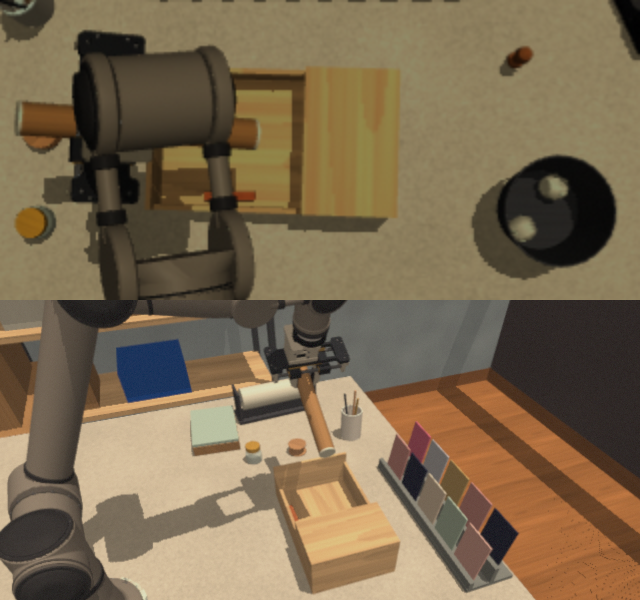

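```bash
python3 -c "from plant import close_job; print(close_job())"
```

```text
the job is handed in; nothing more can be done
None
```

The job is done and handed in at about 14.5 s of the 72 s allowed. I put both paper balls in the bin first. Then I gripped the tube in the open half, tilted it to about 23° with its open end rising first, drew it out along its axis past the cover edge, and lifted it straight up.

- **Tube:** It is held still, with the fingers stopped at 39 mm. Its lowest point is at about z = 234 mm, roughly 118 mm above the top of the cover. Both end positions match the top and side pictures.
- **Forces:** The readings at the end of each move stayed at or below about 2.5 N throughout, with no sign of the tube being forced against the box.
- **Other things:** In the last pictures both balls are in the bin. The wax, stamp, jar and spool look undisturbed, though I only checked that by eye.

No check failed or disagreed.

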